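Slide the comb board into its notch and latch it

TASK

On the welding jig, push the aluminium comb board along its two rails, from the side of its green upright lip, until you feel it drop fully into the notch; then push the red latch by its black peg all the way across over the board. Only push: do not pinch or lift the board or the peg, and leave the can, hammer and steel block where they are. Finish clear of everything.

Things in the scene. Friction and masses are not known exactly. Their poses are not given: they have to be found in the camera images.
- jig: Fixed rail jig on a blue base plate (x -160 to 105, y -220 to 220 mm, 8 mm thick). Origin: midway between the rails, at table level. Two grey rails along y: x = 53 to 87 mm either side, y -210 to 210 mm, tops 50 mm above the table; yellow guide lips outside them to x = 96 mm, tops 55 mm. The 106 mm gap between the rails is open down to the base plate. The board slides towards +y.
- board: Loose aluminium board, 0.35 to 0.7 kg, 170 (x, across the rails) x 120 (y) x 12 mm. Origin: centre of its underside; axes as the jig's. Starts flat on the rails (centre at jig y -100 to -40 mm), 2 mm play to each guide lip, sliding friction a few N. Brass bars with copper rods on its +x half rise to 23 mm. Its front dips about 8 degrees once its middle passes the notch edge; its rear drops last.
- notch (a point): Centre of the notch, fixed on the jig at jig x = 0, y = 108 mm, at the height of its floor, 42 mm above the table. The notch is an 8 mm step down in both rails from jig y = 45 to 171 mm, 6 mm longer than the board; the rails rise again beyond it and stop the board. A seated board has its origin within 3 mm of this point along the rails.
- push_face (a point): Centre of the board's rear (-y) face, 20 mm above its underside: the face of the green upright lip, 110 mm wide (along x), flush with the board's rear edge, 6 mm thick, top 32 mm above the board's underside.
- latch_pivot (a point): Point on the vertical hinge axis of the red latch, 60 mm above the table, on the jig's -x side at jig x = -118, y = 75 mm.
- latch_peg (a point): Middle of the upright black peg on the latch: 16 mm diameter, rising 28 mm above the latch bar, 75 mm from the hinge axis; this point is 77 mm above the table, the peg's top 91 mm, the top of the bar 63 mm. The bar is red, 22 mm wide, 6 mm thick, underside 57 mm above the table: it clears a seated board by 3 mm and is blocked by an unseated one.
- latch_arm (a joint): Latch angle (rad): at 0 the bar points along the jig's +y, beside the rail (open); it grows clockwise seen from above, to 1.57 where the bar points along the jig's +x, across the board (closed; end stop). It starts between -0.3 and 0.1 and stays where it is left; about 1 N at the peg turns it.
- can_mid (a point): Centre of an orange spray can standing upright, 62 mm diameter, 130 mm tall, beyond the +y end of the jig. Leave it.
- hammer_mid (a point): Middle of a hammer about 250 mm long lying on the table on the jig's -x side, roughly along the rails. Leave it.
- block_mid (a point): Centre of a steel block 30 x 90 x 30 mm lying on the table beyond the -y end of the jig. Leave it.
Not all that is in view belongs to the job. There is more than one size of the board; the one meant has the size given above.

How it is judged:
By the outcome, as a careful person would: the job done as asked, in the order asked, and still so for the second after the job is handed in, with the robot touching nothing.
It also fails if it takes over 64 s, if anything falls off the work surface, if the arm or the gripper's body presses on something with over 40 N, if the wrist force passes 120 N, or if a joint passes its speed limit or range.

ROBOT

A 6-joint arm with a two-finger parallel gripper is mounted at the origin on the work surface. World frame = base frame: x ahead of the robot, y to its left, z up, the work surface at z = 0. Lengths are in m, angles in rad, forces in N, time in s.
With the tool pointing down it reaches from about 0.325 to 0.85 m from the base axis. Payload 4.4 kg.
Tool frame: the origin (TCP) lies midway between the tips of the shut fingers; the grasp point (between the pads) lies 19 mm behind it; z points along the fingers, y is the line along which they close (so a half turn about z gives the same grasp; the last joint's range is limited). The gripper opens to 94 mm and grips with 3 to 60 N. Pads are 16 mm wide; open, the fingers measure 119 mm over their backs; the gripper's body (75 mm by 177 mm) begins 78 mm behind the grasp point.
Start: joints at [1.02, 0.207, 1.542, -0, 1.393, -0.15], TCP at [0.224, 0.529, 0.205] pointing down, gripper open.
Joint ranges: [-2.73, 2.73], [-0.86, 2.22], [0.23, 2.46], [-1.11, 4.25], [0.08, 2.63], [-2.82, 2.82]. Speed limits (rad/s): [2.79, 2.79, 3.14, 3.14, 3.14, 3.14].

INTERFACE

Orientations are given as a unit quaternion [x, y, z, w].
In Python, from bench import telemetry, cams, manip gives the robot as it stands.
- The arm moves only by the shell command python3 -m creep 'ROWS' [FORCE]. ROWS is JSON, a list of rows, each an object of numbers: "dx", "dy", "dz": the shift along the tool's x, y, z in mm; "ax", "ay", "az": the turn, a rotation vector about the tool's x, y, z in degrees; "gripper": the finger opening in mm, from 0 to 94. In form: [{"dx": .., "dy": .., "dz": .., "ax": .., "ay": .., "az": .., "gripper": ..}, ...]. A call has 1 to 20 rows; each row shifts and turns the commanded pose from where the row before left it, along the tool's axes as they then stand; what a row does not reach is not made up. A row lasts 1/8 s, in which the tool goes at most 62.5 mm and 10.7 degrees, less where a joint would pass 70% of its speed; a pose out of reach is approached as far as the arm can. A call is refused whole if a number of a shift passes 62.5 or a number of a turn 10.7, either way. A call with a gripper value outside its range is refused whole. The fingers move at their own pace and stop on an object; FORCE is the grip in N (left out, the last holds). Time passes only in rows, so rows that do not move let the fingers close. It gives the time, the measured TCP pose, the force, the opening and the grip force at its end, in the units of the state.
- telemetry.state(): the state, without advancing time (a new reading comes with each control period).
- cams.grab_frame(name): name is "scene" or "top"; returns the picture (384x512x3 uint8, red, green, blue); there is no depth.
- cams.camera_params(name): a dict with "intrinsics" (3x3 intrinsics, pixels), "dist_coeffs" ([k1, k2, p1, p2, k3] as OpenCV has them; the pictures are not rectified), "extrinsics" (4x4, takes a point from camera to world coordinates). Camera axes: x right, y up, looking along -z (the intrinsics and any distortion apply to the point x, -y, -z); pixel columns grow to the right and rows downward; lengths in m; the calibration is good to about 2 mm. A picture is of the moment at which its call begins. camera_params takes no time and is no camera call.
- manip.finish_job(): hands the job in; it is judged then, once.
The state is a dict: "clock": time; "joint_positions": joint angles; "dq": joint speeds; "joint_torque": joint torques, N m; "tool_pos": TCP position; "ee_rot": TCP orientation; "ft_force": force on the tool from outside, world axes, zero at the start; "ft_torque": the same for the moment, N m; "width": finger opening in m; "grasp_force": force on a finger pad.
Only numpy, scipy, OpenCV 4.12 (cv2) and the standard library are available. Lean on these libraries where they do the work, as an engineer would, in place of code of your own. Each camera call takes 0.05 s, during which the arm holds its last target. There are 200 camera calls.

## Working session

There is one attempt and no reset: what is moved stays moved. The work goes in short steps, Python scripts to look and compute and a shell command to move; the robot and the scene stay as the last step left them, time stands still between calls to the robot, and variables do not carry over. Pictures are saved under pics/ and viewed, at most 10 in all, crops included, and the job is handed in when it is done.

```bash
mkdir -p pics; ls
python3 - <<'E'
from bench import telemetry, cams
import cv2
for n in("scene","top"):
    cv2.imwrite(f"pics/{n}0.png",cv2.resize(cams.grab_frame(n)[:,:,::-1],(800,600)))
    p=cams.camera_params(n);print(n,p["intrinsics"],p["dist_coeffs"],p["extrinsics"])
print(telemetry.state())
E
```

```text
pics
scene [[438.07222388   0.         255.94084766]
 [  0.         438.07222388 188.67974441]
 [  0.           0.           1.        ]] [-0.16342196  0.          0.          0.          0.        ] [[-0.68618215 -0.39937109  0.60799407  1.14934817]
 [ 0.72742259 -0.38043313  0.57107531  0.61755267]
 [ 0.00323012  0.8341303   0.55155798  0.66649733]
 [ 0.          0.          0.          1.        ]]
top [[401.12652689   0.         251.29141322]
 [  0.         401.12652689 187.80718726]
 [  0.           0.           1.        ]] [-0.08275828  0.          0.          0.          0.        ] [[-0.0127794   0.99746198 -0.0700449   0.42181758]
 [-0.99968277 -0.01426547 -0.02075693  0.02903648]
 [-0.02170347  0.06975742  0.99732786  1.05294865]
 [ 0.          0.          0.          1.        ]]
{'clock': 0.1, 'joint_positions': array([ 1.01951854e+00,  2.07342299e-01,  1.54275737e+00,  1.26428695e-05,
        1.39349511e+00, -1.50551980e-01]), 'dq': array([-0.00205173, -0.00122805, -0.00371867,  0.00132587, -0.00126638,
       -0.00072682]), 'joint_torque': array([-4.77164940e-04, -3.71863604e+01, -2.82294631e+01,  7.01407646e-02,
        3.11550731e-02, -3.05249705e-05]), 'tool_pos': array([0.22396133, 0.52882715, 0.20442813]), 'ee_rot': array([ 1.99025985e-01,  9.79993702e-01, -9.37915116e-04, -3.49963435e-04]), 'ft_force': array([ 0.1554164 , -0.07589415,  0.60598808]), 'ft_torque': array([ 0.06309775,  0.00809312, -0.00058484]), 'grasp_force': 0.0, 'width': 0.09418995417267353}
```

View pics/scene0.png

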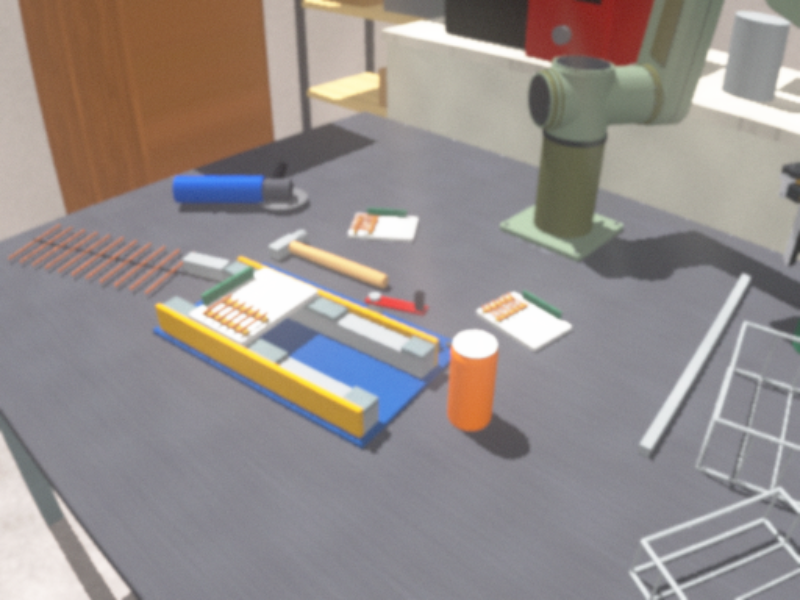

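View pics/top0.png

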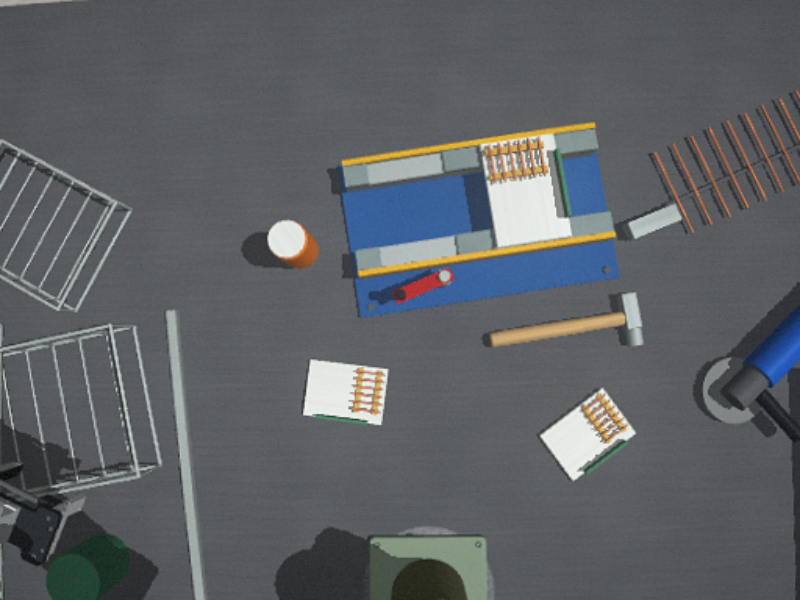

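The top view shows three board candidates: one on the rails at (525,190), and loose ones at (345,392) and (587,433). The on-rail one matches the description, with its green lip at (562,183). The latch hinge is at (445,277), its black peg at (400,294), the can at (292,243), the block at (655,220) and the hammer at (565,330).

```bash
cat > h.py <<'E'
import numpy as np, cv2
from bench import cams
def proj(n,P):
    c=cams.camera_params(n);T=np.linalg.inv(c["extrinsics"]);P=np.atleast_2d(P)@T[:3,:3].T+T[:3,3]
    P=P*[1,-1,-1]
    return cv2.projectPoints(P.reshape(-1,1,3),np.zeros(3),np.zeros(3),np.array(c["intrinsics"]),np.array(c["dist_coeffs"]))[0].reshape(-1,2)
def ray(n,uv,z):
    c=cams.camera_params(n);E=np.array(c["extrinsics"])
    p=cv2.undistortPoints(np.array(uv,float).reshape(-1,1,2),np.array(c["intrinsics"]),np.array(c["dist_coeffs"])).reshape(-1,2)
    d=np.c_[p[:,0],-p[:,1],-np.ones(len(p))]@E[:3,:3].T
    return E[:3,3]+d*((z-E[2,3])/d[:,2:])
def J(pose,P):
    P=np.atleast_2d(np.array(P,float))/1000;c,s=np.cos(pose[2]),np.sin(pose[2])
    return np.c_[pose[0]+c*P[:,0]-s*P[:,1],pose[1]+s*P[:,0]+c*P[:,1],P[:,2]]
E
python3 - <<'E'
from h import *
from scipy.optimize import least_squares
P=[[96,210,55],[96,-210,55],[-96,210,55],[-96,-210,55],[-160,220,8],[-160,-220,8]]
U=np.array([[342,161],[595,124],[359,276],[615,238],[360,317],[619,276]])*.64-.18
S=np.array([[362,430],[157,309],[437,345],[239,259]])*.64-.18
f=lambda q:np.r_[(proj("top",J(q,P))-U).ravel(),(proj("scene",J(q,P[:4]))-S).ravel()]
r=least_squares(f,[.6,0,0.1]);q=r.x;print(q,np.degrees(q[2]),r.fun.round(1))
np.save("q.npy",q)
import math
im=cams.grab_frame("top")[:,:,::-1]
k=4;x0,y0=205,70
cr=cv2.resize(im[y0:y0+145,x0:x0+200],None,fx=k,fy=k,interpolation=cv2.INTER_CUBIC)
def dot(p,c):
    for u in proj("top",J(q,p)): cv2.circle(cr,tuple(int(v) for v in ((u-[x0,y0]+.5)*k)),4,c,1)
dot(P,(0,0,255));dot([[x,y,50] for x in(-53,53) for y in(45,171)],(255,0,255));dot([[-118,75,60]],(0,255,0))
cv2.imwrite("pics/c1.png",cr)
# board/lip/peg from top
g=lambda uv,z:(ray("top",np.array([uv])*.64-.18,z)[0])
def inj(w):
    c,s=np.cos(q[2]),np.sin(q[2]);d=w[:2]-q[:2];return np.round(1000*np.array([c*d[0]+s*d[1],-s*d[0]+c*d[1]]),1)
for n,uv,z in[("liptopA",(562,150),.082),("liptopB",(570,216),.082),("bFL",(495,248),.062),("bFR",(482,147),.062),("peg",(399,295),.091),("hinge",(445,276),.063),("can",(287,238),.13),("block",(655,220),.03),("hamhead",(632,318),.02),("hamtip",(492,340),.02)]:
    w=g(uv,z);print(n,w.round(3),inj(w))
E
```

```text
[ 0.64786864 -0.08576305  0.13647273] 7.8193114126455505 [ -2.1  -1.6  -1.9  -2.   -2.2  -1.2  -1.1  -1.7  -1.6  -0.9  -1.5   0.2
  -2.5 -10.4  -1.5  -2.    1.3  -2.8   1.1  -1.4]
liptopA [ 0.715 -0.222  0.082] [  47.7 -144. ]
liptopB [ 0.608 -0.23   0.082] [ -58.8 -137.9]
bFL [ 0.562 -0.114  0.062] [-88.8 -16.1]
bFR [ 0.727 -0.097  0.062] [ 77.  -22.3]
peg [0.487 0.04  0.091] [-142.   146.2]
hinge [ 0.518 -0.033  0.063] [-121.2   69.6]
can [0.572 0.206 0.13 ] [-35.1 299. ]
block [ 0.61  -0.387  0.03 ] [ -78.2 -293.2]
hamhead [ 0.448 -0.345  0.02 ] [-232.8 -229.4]
hamtip [ 0.416 -0.111  0.02 ] [-233.3    6.3]
```

View pics/c1.png

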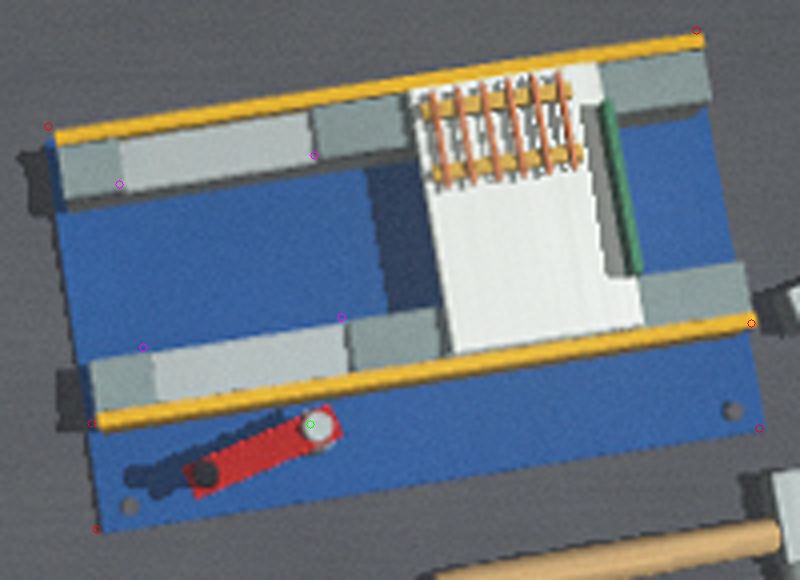

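The overlay sits about 2 px off. One scene click was on the base of the lip instead of its top, so I'm refitting with crop clicks.

Run:
```python
from h import *
from scipy.optimize import least_squares
P=[[96,210,55],[96,-210,55],[-160,220,8],[-160,-220,8],[53,171,50],[53,45,50],[-53,171,50],[-53,45,50]]
U=lambda a:np.array(a)/4+[205,70]-.5
u=U([[55,132],[704,36],[101,531],[764,430],[123,194],[314,159],[152,352],[347,320]])
f=lambda q:(proj("top",J(q,P))-u).ravel()
r=least_squares(f,[.6,0,0.1],loss="soft_l1");q=r.x;print(q,np.degrees(q[2]),r.fun.round(1));np.save("q.npy",q)
print("scene", ((proj("scene",J(q,P[:2]))+.18)/.64).round(0))
def inj(w):
    c,s=np.cos(q[2]),np.sin(q[2]);d=w[:2]-q[:2];return np.round(1000*np.array([c*d[0]+s*d[1],-s*d[0]+c*d[1]]),1)
for n,a,z in[("lipA",(609,98),.082),("lipB",(641,272),.082),("FL",(453,354),.062),("FR",(408,92),.062),("RL",(643,325),.062),("peg",(205,474),.091),("hinge",(318,425),.063)]:
    w=ray("top",U([a]),z)[0];print(n,w.round(4),inj(w))
for n,p in [("notch",[0,108,42]),("pivot",[-118,75,60])]: print(n,J(q,p).round(4))
```

```text
[ 0.64529376 -0.08899414  0.13825872] 7.921641140393911 [-0.4 -0.2 -0.6 -0.4  0.2  0.7  0.3  0.4  0.3 -1.2  1.5  0.  -0.8  0.
 -0.2  0.4]
scene [[358. 411.]
 [155. 305.]]
lipA [ 0.7194 -0.2152  0.082 ] [  56.  -135.3]
lipB [ 0.6097 -0.2307  0.082 ] [ -54.8 -135.5]
FL [ 0.5634 -0.1166  0.062 ] [-84.9 -16.1]
FR [ 0.7309 -0.093   0.062 ] [ 84.2 -15.7]
RL [ 0.5801 -0.2361  0.062 ] [ -84.9 -136.7]
peg [0.4888 0.0383 0.091 ] [-137.5  147.7]
hinge [ 0.5201 -0.0318  0.063 ] [-116.1   73.9]
notch [[0.6304 0.018  0.042 ]]
pivot [[ 0.5181 -0.031   0.06  ]]
```

```bash
cat >> h.py <<'E'
def rel(target_jig):
    "shift in tool axes (mm) to a jig target, plus state summary"
    from bench import telemetry
    from scipy.spatial.transform import Rotation as R
    q=np.load("q.npy");s=telemetry.state();r=R.from_quat(s["ee_rot"])
    c,sn=np.cos(q[2]),np.sin(q[2]);d=s["tool_pos"][:2]-q[:2]
    print("t",round(s["clock"],2),"jig",(1000*np.array([c*d[0]+sn*d[1],-sn*d[0]+c*d[1],s["tool_pos"][2]])).round(1),"F",s["ft_force"].round(1),"w",s["width"].round(3),"j6",s["joint_positions"][5].round(2))
    yaw=r.as_matrix()[:2,0];print("toolx yaw vs jig y deg",round(np.degrees(np.arctan2(yaw[1],yaw[0])-q[2])-90,2))
    print("tool shift",(1000*r.inv().apply(J(q,target_jig)[0]-s["tool_pos"])).round(1))
E
python3 -m creep '[{"az":9.8,"gripper":60},{"az":9.8},{"az":9.9},{"az":9.9},{"az":9.9},{"az":9.8},{}]'
python3 -c "from h import *;rel([0,-170,205])"
```

```text
validation failed for argument at $[0]...
Traceback (most recent call last):
  File "h.py", line 21, in rel
    print("t",round(s["clock"],2),"jig",(1000*np.array([c*d[0]+sn*d[1],-sn*d[0]+c*d[1],s["tool_pos"][2]])).round(1),"F",s["ft_force"].round(1),"w",s["width"].round(3),"j6",s["joint_positions"][5].round(2))
                                                                                                                                                   ^^^^^^^^^^^^^^^^
AttributeError: 'float' object has no attribute 'round'
```

```bash
sed -i 's/s\["width"\].round(3)/round(s["width"],3)/' h.py
python3 -m creep '[{"dx":0,"dy":0,"dz":0,"ax":0,"ay":0,"az":9.8,"gripper":60},{"dx":0,"dy":0,"dz":0,"ax":0,"ay":0,"az":9.8,"gripper":60},{"dx":0,"dy":0,"dz":0,"ax":0,"ay":0,"az":9.9,"gripper":60},{"dx":0,"dy":0,"dz":0,"ax":0,"ay":0,"az":9.9,"gripper":60},{"dx":0,"dy":0,"dz":0,"ax":0,"ay":0,"az":9.9,"gripper":60},{"dx":0,"dy":0,"dz":0,"ax":0,"ay":0,"az":9.8,"gripper":60},{"dx":0,"dy":0,"dz":0,"ax":0,"ay":0,"az":0,"gripper":60}]'
python3 -c "from h import *;rel([0,-170,205])"
```

```text
clock: 1.02
tool_pos: [0.2242, 0.5292, 0.205]
ee_rot: [0.656, 0.755, -0.0, 0.0]
ft_force: [-0.7, 0.4, -0.2]
width: 0.0597
grasp_force: 0.0
t 1.02 jig [-331.9  670.3  205. ] F [-0.7  0.4 -0.2] w 0.06 j6 0.88
toolx yaw vs jig y deg 0.13
tool shift [-8.41e+02  3.30e+02  4.00e-01]
```

```bash
python3 -m creep '[{"dx":-50,"dy":20,"dz":0,"ax":0,"ay":0,"az":0,"gripper":60},{"dx":-50,"dy":20,"dz":0,"ax":0,"ay":0,"az":0,"gripper":60},{"dx":-50,"dy":20,"dz":0,"ax":0,"ay":0,"az":0,"gripper":60},{"dx":-50,"dy":20,"dz":0,"ax":0,"ay":0,"az":0,"gripper":60},{"dx":-50,"dy":20,"dz":0,"ax":0,"ay":0,"az":0,"gripper":60},{"dx":-50,"dy":20,"dz":0,"ax":0,"ay":0,"az":0,"gripper":60},{"dx":-50,"dy":20,"dz":0,"ax":0,"ay":0,"az":0,"gripper":60},{"dx":-50,"dy":20,"dz":0,"ax":0,"ay":0,"az":0,"gripper":60},{"dx":-50,"dy":20,"dz":0,"ax":0,"ay":0,"az":0,"gripper":60},{"dx":-50,"dy":20,"dz":0,"ax":0,"ay":0,"az":0,"gripper":60},{"dx":-50,"dy":20,"dz":0,"ax":0,"ay":0,"az":0,"gripper":60},{"dx":-50,"dy":20,"dz":0,"ax":0,"ay":0,"az":0,"gripper":60},{"dx":-50,"dy":20,"dz":0,"ax":0,"ay":0,"az":0,"gripper":60},{"dx":-50,"dy":20,"dz":0,"ax":0,"ay":0,"az":0,"gripper":60},{"dx":-50,"dy":20,"dz":0,"ax":0,"ay":0,"az":0,"gripper":60},{"dx":-50,"dy":20,"dz":0,"ax":0,"ay":0,"az":0,"gripper":60},{"dx":-40,"dy":10,"dz":0,"ax":0,"ay":0,"az":0,"gripper":60},{"dx":0,"dy":0,"dz":0,"ax":0,"ay":0,"az":0,"gripper":60}]'
python3 -c "from h import *;rel([0,-170,52])"
```

```text
clock: 3.28
tool_pos: [0.6671, -0.26, 0.204]
ee_rot: [0.657, 0.754, -0.0, -0.0]
ft_force: [0.5, 0.2, 0.1]
width: 0.0597
grasp_force: 0.0
t 3.27 jig [  -1.9 -172.4  204. ] F [0.5 0.2 0.1] w 0.06 j6 -0.63
toolx yaw vs jig y deg -0.04
tool shift [  2.4   2.1 152. ]
```

Now I'll descend to z = 52 mm behind the lip and check in a picture.

```bash
python3 -m creep '[{"dx":0,"dy":2,"dz":40,"ax":0,"ay":0,"az":0,"gripper":60},{"dx":0,"dy":0,"dz":40,"ax":0,"ay":0,"az":0,"gripper":60},{"dx":0,"dy":0,"dz":40,"ax":0,"ay":0,"az":0,"gripper":60},{"dx":0,"dy":0,"dz":32,"ax":0,"ay":0,"az":0,"gripper":60},{"dx":0,"dy":0,"dz":0,"ax":0,"ay":0,"az":0,"gripper":60}]'
python3 - <<'E'
from h import *
rel([0,-144,52])
for n in("scene","top"):
    im=cams.grab_frame(n)[:,:,::-1]
    c=im[140:290,80:300] if n=="scene" else im[70:220,200:420]
    cv2.imwrite(f"pics/{n}2.png",cv2.resize(c,None,fx=2.6,fy=1.95 if 0 else 2.6))
a,b=cv2.imread("pics/scene2.png"),cv2.imread("pics/top2.png")
cv2.imwrite("pics/both2.png",cv2.resize(np.vstack([a,b]),None,fx=.76,fy=.76))
E
```

```text
clock: 3.9
tool_pos: [0.666, -0.2538, 0.0494]
ee_rot: [0.655, 0.755, -0.001, -0.004]
ft_force: [-0.5, -0.4, 0.5]
width: 0.0599
grasp_force: 0.0
t 3.9 jig [  -2.2 -166.1   49.4] F [-0.5 -0.4  0.5] w 0.06 j6 -0.63
toolx yaw vs jig y deg 0.16
tool shift [22.1  2.3 -2.5]
```

View pics/both2.png

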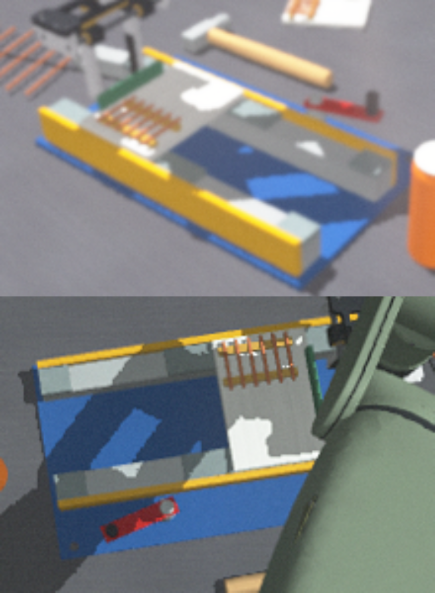

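The picture shows both fingers between the rails behind the green lip (scene part: (85,70) and (130,55)), with the rails and latch untouched. I'll start pushing.

```bash
python3 -m creep '[{"dx":6,"dy":1,"dz":0,"ax":0,"ay":0,"az":0,"gripper":60},{"dx":6,"dy":1,"dz":0,"ax":0,"ay":0,"az":0,"gripper":60},{"dx":6,"dy":0,"dz":0,"ax":0,"ay":0,"az":0,"gripper":60},{"dx":6,"dy":0,"dz":0,"ax":0,"ay":0,"az":0,"gripper":60},{"dx":8,"dy":0,"dz":0,"ax":0,"ay":0,"az":0,"gripper":60},{"dx":8,"dy":0,"dz":0,"ax":0,"ay":0,"az":0,"gripper":60},{"dx":8,"dy":0,"dz":0,"ax":0,"ay":0,"az":0,"gripper":60},{"dx":8,"dy":0,"dz":0,"ax":0,"ay":0,"az":0,"gripper":60}]'
python3 -c "from h import *;rel([0,40,52])"
python3 -m creep '[{"dx":8,"dy":0,"dz":0,"ax":0,"ay":0,"az":0,"gripper":60},{"dx":8,"dy":0,"dz":0,"ax":0,"ay":0,"az":0,"gripper":60},{"dx":8,"dy":0,"dz":0,"ax":0,"ay":0,"az":0,"gripper":60},{"dx":8,"dy":0,"dz":0,"ax":0,"ay":0,"az":0,"gripper":60},{"dx":8,"dy":0,"dz":0,"ax":0,"ay":0,"az":0,"gripper":60},{"dx":8,"dy":0,"dz":0,"ax":0,"ay":0,"az":0,"gripper":60}]'
python3 -c "from h import *;rel([0,40,52])"
```

```text
clock: 5.0
tool_pos: [0.6637, -0.2011, 0.054]
ee_rot: [0.657, 0.754, -0.0, 0.001]
ft_force: [0.8, -5.6, 2.2]
width: 0.0602
grasp_force: 2.4
t 5.0 jig [   2.8 -113.5   54. ] F [ 0.8 -5.6  2.2] w 0.06 j6 -0.56
toolx yaw vs jig y deg 0.01
tool shift [153.5  -2.8   1.8]
clock: 5.75
tool_pos: [0.657, -0.1532, 0.0539]
ee_rot: [0.656, 0.754, 0.0, 0.001]
ft_force: [1.4, -6.3, 4.7]
width: 0.0598
grasp_force: 3.7
t 5.75 jig [  2.7 -65.2  53.9] F [ 1.4 -6.3  4.7] w 0.06 j6 -0.5
toolx yaw vs jig y deg 0.02
tool shift [105.2  -2.7   1.8]
```

```bash
python3 -m creep '[{"dx":8,"dy":-1,"dz":0,"ax":0,"ay":0,"az":0,"gripper":60},{"dx":8,"dy":-1,"dz":0,"ax":0,"ay":0,"az":0,"gripper":60},{"dx":8,"dy":0,"dz":0,"ax":0,"ay":0,"az":0,"gripper":60},{"dx":8,"dy":0,"dz":0,"ax":0,"ay":0,"az":0,"gripper":60},{"dx":8,"dy":0,"dz":0,"ax":0,"ay":0,"az":0,"gripper":60},{"dx":8,"dy":0,"dz":0,"ax":0,"ay":0,"az":0,"gripper":60}]'
python3 -c "from h import *;rel([0,40,52])"
python3 -m creep '[{"dx":6,"dy":0,"dz":0,"ax":0,"ay":0,"az":0,"gripper":60},{"dx":6,"dy":0,"dz":0,"ax":0,"ay":0,"az":0,"gripper":60},{"dx":6,"dy":0,"dz":0,"ax":0,"ay":0,"az":0,"gripper":60},{"dx":6,"dy":0,"dz":0,"ax":0,"ay":0,"az":0,"gripper":60},{"dx":6,"dy":0,"dz":0,"ax":0,"ay":0,"az":0,"gripper":60},{"dx":6,"dy":0,"dz":0,"ax":0,"ay":0,"az":0,"gripper":60}]'
python3 - <<'E'
from h import *
rel([0,40,52])
a=cv2.resize(cams.grab_frame("scene")[140:290,80:300,::-1],None,fx=2.6,fy=2.6);cv2.imwrite("pics/s3.png",a)
E
```

```text
clock: 6.5
tool_pos: [0.6483, -0.1061, 0.0539]
ee_rot: [0.656, 0.754, -0.0, 0.001]
ft_force: [0.7, -6.5, 2.5]
width: 0.0597
grasp_force: 2.8
t 6.5 jig [  0.6 -17.3  53.9] F [ 0.7 -6.5  2.5] w 0.06 j6 -0.43
toolx yaw vs jig y deg 0.02
tool shift [57.3 -0.6  1.8]
clock: 7.25
tool_pos: [0.643, -0.0699, 0.0534]
ee_rot: [0.656, 0.754, 0.0, -0.0]
ft_force: [1.6, -4.0, 0.8]
width: 0.0599
grasp_force: 2.3
t 7.25 jig [ 0.4 19.2 53.4] F [ 1.6 -4.   0.8] w 0.06 j6 -0.38
toolx yaw vs jig y deg 0.02
tool shift [20.8 -0.4  1.4]
```

View pics/s3.png

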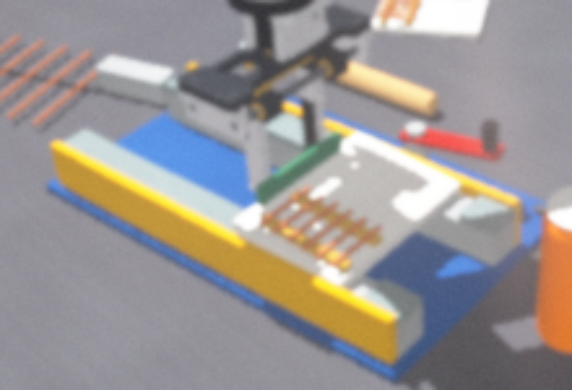

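The board is front-down at (320,215) with the fingers flush behind the lip. I'll go on slowly to the drop.

```bash
python3 -m creep '[{"dx":3,"dy":0,"dz":0,"ax":0,"ay":0,"az":0,"gripper":60},{"dx":3,"dy":0,"dz":0,"ax":0,"ay":0,"az":0,"gripper":60},{"dx":3,"dy":0,"dz":0,"ax":0,"ay":0,"az":0,"gripper":60},{"dx":3,"dy":0,"dz":0,"ax":0,"ay":0,"az":0,"gripper":60},{"dx":2,"dy":0,"dz":0,"ax":0,"ay":0,"az":0,"gripper":60}]'
python3 -m creep '[{"dx":2,"dy":0,"dz":0,"ax":0,"ay":0,"az":0,"gripper":60},{"dx":1,"dy":0,"dz":0,"ax":0,"ay":0,"az":0,"gripper":60}]'|grep -E "pos|force"
python3 -m creep '[{"dx":2,"dy":0,"dz":0,"ax":0,"ay":0,"az":0,"gripper":60},{"dx":0,"dy":0,"dz":0,"ax":0,"ay":0,"az":0,"gripper":60}]'|grep -E "pos|force"
python3 - <<'E'
from h import *
rel([0,40,52])
a=cv2.resize(cams.grab_frame("scene")[140:290,80:300,::-1],None,fx=2.6,fy=2.6);cv2.imwrite("pics/s4.png",a)
E
```

```text
clock: 7.92
tool_pos: [0.6405, -0.0561, 0.0528]
ee_rot: [0.656, 0.754, -0.0, -0.001]
ft_force: [0.5, -2.7, -1.9]
width: 0.0602
grasp_force: 1.5
tool_pos: [0.6399, -0.053, 0.053]
ft_force: [0.3, -3.2, -3.0]
grasp_force: 2.4
tool_pos: [0.6399, -0.0511, 0.0532]
ft_force: [-0.5, -1.8, -1.2]
grasp_force: 0.6
t 8.43 jig [-0.1 38.3 53.2] F [-0.5 -1.8 -1.2] w 0.06 j6 -0.35
toolx yaw vs jig y deg 0.01
tool shift [1.7 0.1 1.2]
```

View pics/s4.png

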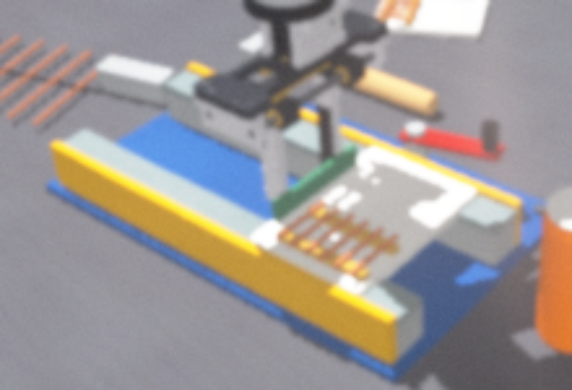

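The rear still sits near the notch edge, so I'll edge on.

```bash
for i in 1; do python3 -m creep '[{"dx":2,"dy":0,"dz":0,"ax":0,"ay":0,"az":0,"gripper":60},{"dx":0,"dy":0,"dz":0,"ax":0,"ay":0,"az":0,"gripper":60}]'|grep -E "pos|ft_force"; done
python3 -m creep '[{"dx":1,"dy":0,"dz":0,"ax":0,"ay":0,"az":0,"gripper":60},{"dx":0,"dy":0,"dz":0,"ax":0,"ay":0,"az":0,"gripper":60}]'|grep -E "pos|ft_force"
python3 - <<'E'
from h import *
rel([0,40,52])
a=cv2.resize(cams.grab_frame("scene")[140:290,80:300,::-1],None,fx=2.6,fy=2.6);cv2.imwrite("pics/s5.png",a)
E
```

```text
tool_pos: [0.6402, -0.0496, 0.0535]
ft_force: [0.1, -1.6, -1.1]
tool_pos: [0.6402, -0.0488, 0.0535]
ft_force: [-0.2, -1.6, -1.2]
t 8.97 jig [ 0.5 40.6 53.5] F [-0.2 -1.6 -1.2] w 0.06 j6 -0.35
toolx yaw vs jig y deg 0.01
tool shift [-0.6 -0.5  1.5]
```

View pics/s5.png

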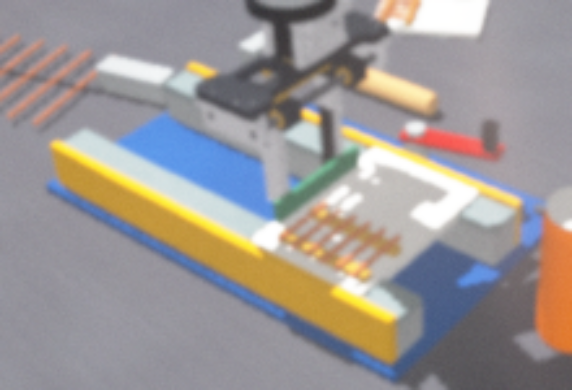

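```bash
python3 -m creep '[{"dx":1,"dy":0,"dz":0,"ax":0,"ay":0,"az":0,"gripper":60},{"dx":0,"dy":0,"dz":0,"ax":0,"ay":0,"az":0,"gripper":60}]'|grep -E "pos|ft_force"
python3 -m creep '[{"dx":1,"dy":0,"dz":0,"ax":0,"ay":0,"az":0,"gripper":60},{"dx":0,"dy":0,"dz":0,"ax":0,"ay":0,"az":0,"gripper":60}]'|grep -E "pos|ft_force"
python3 -m creep '[{"dx":1,"dy":0,"dz":0,"ax":0,"ay":0,"az":0,"gripper":60},{"dx":0,"dy":0,"dz":0,"ax":0,"ay":0,"az":0,"gripper":60}]'|grep -E "pos|ft_force"
```

```text
tool_pos: [0.6402, -0.0479, 0.0535]
ft_force: [0.2, -3.1, -2.0]
tool_pos: [0.6404, -0.0477, 0.0537]
ft_force: [1.0, -5.1, -1.3]
tool_pos: [0.6404, -0.0477, 0.0539]
ft_force: [0.6, -7.1, -2.2]
```

Force is rising against the far stop. I'll back off, lift clear and look.

```bash
python3 -m creep '[{"dx":-8,"dy":0,"dz":0,"ax":0,"ay":0,"az":0,"gripper":60},{"dx":-15,"dy":0,"dz":0,"ax":0,"ay":0,"az":0,"gripper":60},{"dx":-10,"dy":0,"dz":-20,"ax":0,"ay":0,"az":0,"gripper":60},{"dx":-40,"dy":0,"dz":-40,"ax":0,"ay":0,"az":0,"gripper":40},{"dx":-40,"dy":0,"dz":-40,"ax":0,"ay":0,"az":0,"gripper":20},{"dx":-40,"dy":0,"dz":-20,"ax":0,"ay":0,"az":0,"gripper":0},{"dx":-40,"dy":0,"dz":0,"ax":0,"ay":0,"az":0,"gripper":0},{"dx":0,"dy":0,"dz":0,"ax":0,"ay":0,"az":0,"gripper":0}]'
python3 - <<'E'
from h import *
q=np.load("q.npy");rel([0,40,150])
k=4
ims=[]
for n,x0,y0 in(("scene",150,150),("top",205,70)):
    cr=cv2.resize(cams.grab_frame(n)[y0:y0+75 if n=="scene" else y0+145,x0:x0+200 if n=="top" else x0+150,::-1],None,fx=k,fy=k,interpolation=cv2.INTER_CUBIC)
    if n=="scene":
        pass
    for z,c in((74,(0,255,0)),):
        for p in([-55,48,z],[55,48,z],[-85,168,z-20],[85,168,z-20]):
            u=proj(n,J(q,p))[0];cv2.circle(cr,tuple(int(v) for v in ((u-[x0,y0]+.5)*k)),4,c,1)
    ims.append(cr)
ims[0]=cv2.copyMakeBorder(ims[0],0,0,0,200,cv2.BORDER_CONSTANT)
cv2.imwrite("pics/c6.png",cv2.resize(np.vstack(ims),None,fx=.68,fy=.68))
E
```

```text
clock: 10.78
tool_pos: [0.6668, -0.2407, 0.1756]
ee_rot: [0.658, 0.753, 0.0, 0.002]
ft_force: [0.2, 0.1, 0.0]
width: 0.0137
grasp_force: 0.0
t 10.78 jig [   0.4 -153.3  175.6] F [0.2 0.1 0. ] w 0.014 j6 -0.6
toolx yaw vs jig y deg -0.23
tool shift [193.3  -1.2  25.3]
```

View pics/c6.png

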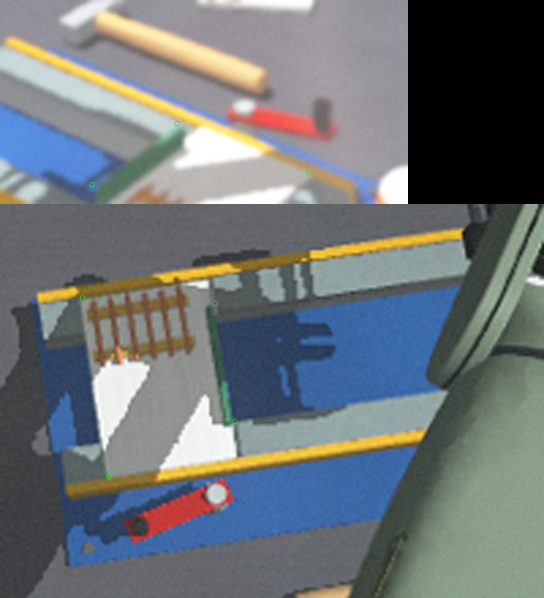

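The lip top lies on the predicted seated marks (scene part (177,124) and (92,184); top part (215,303) and (235,421)), so the board has dropped. Next I'll move the shut fingers behind the peg on the −x side.

```bash
python3 -m creep '[{"dx":36,"dy":-22,"dz":0,"ax":0,"ay":0,"az":0,"gripper":0},{"dx":36,"dy":-22,"dz":0,"ax":0,"ay":0,"az":0,"gripper":0},{"dx":36,"dy":-22,"dz":0,"ax":0,"ay":0,"az":0,"gripper":0},{"dx":36,"dy":-22,"dz":0,"ax":0,"ay":0,"az":0,"gripper":0},{"dx":36,"dy":-22,"dz":0,"ax":0,"ay":0,"az":0,"gripper":0},{"dx":36,"dy":-22,"dz":0,"ax":0,"ay":0,"az":0,"gripper":0},{"dx":36,"dy":-22,"dz":0,"ax":0,"ay":0,"az":0,"gripper":0},{"dx":36,"dy":-22,"dz":0,"ax":0,"ay":0,"az":0,"gripper":0},{"dx":0,"dy":0,"dz":0,"ax":0,"ay":0,"az":-8,"gripper":0},{"dx":0,"dy":0,"dz":0,"ax":0,"ay":0,"az":-8,"gripper":0},{"dx":0,"dy":0,"dz":0,"ax":0,"ay":0,"az":0,"gripper":0}]'
python3 -c "from h import *;rel([-173,138,70])"
```

```text
clock: 12.25
tool_pos: [0.4517, 0.0254, 0.1737]
ee_rot: [0.545, 0.838, 0.0, -0.0]
ft_force: [0.5, -1.3, -0.2]
width: 0.0007
grasp_force: 0.0
t 12.25 jig [-176.   140.   173.7] F [ 0.5 -1.3 -0.2] w 0.001 j6 -0.55
toolx yaw vs jig y deg 16.04
tool shift [ -2.8   2.3 103.7]
```

```bash
python3 -m creep '[{"dx":-3,"dy":0,"dz":35,"ax":0,"ay":0,"az":0,"gripper":0},{"dx":0,"dy":0,"dz":35,"ax":0,"ay":0,"az":0,"gripper":0},{"dx":0,"dy":0,"dz":20,"ax":0,"ay":0,"az":0,"gripper":0},{"dx":0,"dy":0,"dz":13,"ax":0,"ay":0,"az":0,"gripper":0},{"dx":0,"dy":0,"dz":0,"ax":0,"ay":0,"az":0,"gripper":0},{"dx":0,"dy":0,"dz":0,"ax":0,"ay":0,"az":0,"gripper":0}]'
python3 - <<'E'
from h import *
rel([-173,138,70])
cv2.imwrite("pics/s7.png",cv2.resize(cams.grab_frame("scene")[120:270,160:340,::-1],None,fx=3,fy=3))
E
```

```text
clock: 13.0
tool_pos: [0.4544, 0.0213, 0.0714]
ee_rot: [0.545, 0.838, 0.0, 0.001]
ft_force: [0.8, -0.0, -0.5]
width: 0.0005
grasp_force: 0.0
t 13.0 jig [-173.9  135.6   71.4] F [ 0.8 -0.  -0.5] w 0.0 j6 -0.56
toolx yaw vs jig y deg 15.99
tool shift [2.1 1.5 1.4]
```

View pics/s7.png

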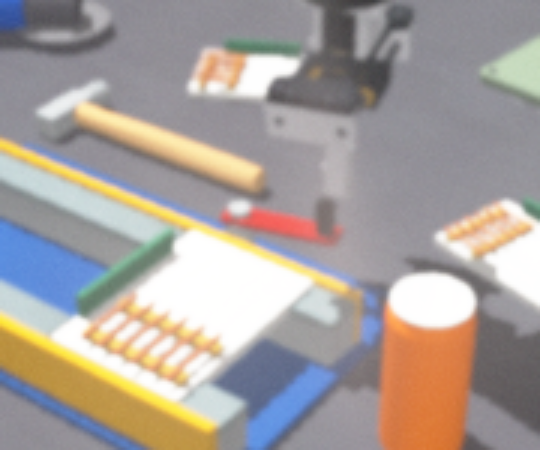

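The board looks level and seated, and the fingers stand behind the peg at (325,213). I'll make contact, then sweep about the hinge.

```bash
python3 -m creep '[{"dx":2,"dy":6,"dz":0,"ax":0,"ay":0,"az":0,"gripper":0},{"dx":0,"dy":6,"dz":0,"ax":0,"ay":0,"az":0,"gripper":0},{"dx":0,"dy":4,"dz":0,"ax":0,"ay":0,"az":0,"gripper":0},{"dx":2,"dy":9,"dz":0,"ax":0,"ay":0,"az":7,"gripper":0},{"dx":2,"dy":9.3,"dz":0,"ax":0,"ay":0,"az":7,"gripper":0},{"dx":2,"dy":9.3,"dz":0,"ax":0,"ay":0,"az":7,"gripper":0},{"dx":2,"dy":9.3,"dz":0,"ax":0,"ay":0,"az":7,"gripper":0},{"dx":2,"dy":9.3,"dz":0,"ax":0,"ay":0,"az":7,"gripper":0},{"dx":2,"dy":9.3,"dz":0,"ax":0,"ay":0,"az":7,"gripper":0},{"dx":0,"dy":0,"dz":0,"ax":0,"ay":0,"az":0,"gripper":0}]'
python3 - <<'E'
from h import *
t=np.radians(26.5);s,c=np.sin(t),np.cos(t)
rel([-118+75*s-20.5*c,75+75*c+20.5*s,70])
E
```

```text
clock: 14.3
tool_pos: [0.5206, 0.0474, 0.0704]
ee_rot: [0.809, 0.588, 0.0, 0.0]
ft_force: [-0.4, -0.8, 0.1]
width: 0.0004
grasp_force: 0.0
t 14.3 jig [-104.7  152.3   70.4] F [-0.4 -0.8  0.1] w 0.0 j6 0.24
toolx yaw vs jig y deg -25.89
tool shift [-0.1  2.1  0.4]
```

```bash
python3 -m creep '[{"dx":2,"dy":10,"dz":0,"ax":0,"ay":0,"az":7,"gripper":0},{"dx":2,"dy":10,"dz":0,"ax":0,"ay":0,"az":7,"gripper":0},{"dx":2,"dy":9.3,"dz":0,"ax":0,"ay":0,"az":7,"gripper":0},{"dx":2,"dy":9.3,"dz":0,"ax":0,"ay":0,"az":7,"gripper":0},{"dx":2,"dy":9.3,"dz":0,"ax":0,"ay":0,"az":7,"gripper":0},{"dx":2,"dy":9.3,"dz":0,"ax":0,"ay":0,"az":7,"gripper":0},{"dx":2,"dy":9.3,"dz":0,"ax":0,"ay":0,"az":7,"gripper":0},{"dx":2,"dy":9.3,"dz":0,"ax":0,"ay":0,"az":7,"gripper":0},{"dx":0,"dy":0,"dz":0,"ax":0,"ay":0,"az":0,"gripper":0}]'
python3 - <<'E'
from h import *
t=np.radians(90);s,c=np.sin(t),np.cos(t)
rel([-118+75*s-20.5*c,75+75*c+20.5*s,70])
E
```

```text
clock: 15.42
tool_pos: [0.5843, 0.0093, 0.0704]
ee_rot: [0.99, 0.14, -0.0, 0.0]
ft_force: [0.1, -0.0, 0.0]
width: 0.0004
grasp_force: 0.0
t 15.43 jig [-46.8 105.8  70.4] F [ 0.1 -0.   0. ] w 0.0 j6 1.16
toolx yaw vs jig y deg -81.85
tool shift [ 2.3 10.7  0.4]
```

Now the last degrees, in small steps until the end stop is felt.

```bash
python3 -m creep '[{"dx":2,"dy":6,"dz":0,"ax":0,"ay":0,"az":4,"gripper":0},{"dx":1,"dy":4,"dz":0,"ax":0,"ay":0,"az":4,"gripper":0},{"dx":0,"dy":1,"dz":0,"ax":0,"ay":0,"az":0,"gripper":0},{"dx":0,"dy":0,"dz":0,"ax":0,"ay":0,"az":0,"gripper":0}]'|grep -E "pos|ft_f"
python3 -m creep '[{"dx":0,"dy":1,"dz":0,"ax":0,"ay":0,"az":0,"gripper":0},{"dx":0,"dy":1,"dz":0,"ax":0,"ay":0,"az":0,"gripper":0},{"dx":0,"dy":0,"dz":0,"ax":0,"ay":0,"az":0,"gripper":0}]'|grep -E "pos|ft_f"
python3 -m creep '[{"dx":0,"dy":1,"dz":0,"ax":0,"ay":0,"az":0,"gripper":0},{"dx":0,"dy":1,"dz":0,"ax":0,"ay":0,"az":0,"gripper":0},{"dx":0,"dy":0,"dz":0,"ax":0,"ay":0,"az":0,"gripper":0}]'|grep -E "pos|ft_f"
python3 -c "from h import *;rel([-43,95.5,70])"
```

```text
tool_pos: [0.5895, 0.0001, 0.0703]
ft_force: [-0.4, -0.3, -0.1]
tool_pos: [0.5897, -0.0008, 0.0703]
ft_force: [-0.5, 5.5, 0.7]
tool_pos: [0.5897, -0.0009, 0.0703]
ft_force: [-1.4, 10.0, 1.8]
t 16.68 jig [-42.9  94.9  70.3] F [-1.4 10.   1.8] w 0.0 j6 1.28
toolx yaw vs jig y deg -89.97
tool shift [-0.1 -0.6  0.3]
```

The end stop is felt at the expected place, with 10 N and 95 mm against a predicted 95.5. I'll back off along −y of the tool, lift, retreat and look.

```bash
python3 -m creep '[{"dx":0,"dy":-6,"dz":0,"ax":0,"ay":0,"az":0,"gripper":0},{"dx":0,"dy":-8,"dz":0,"ax":0,"ay":0,"az":0,"gripper":0},{"dx":0,"dy":0,"dz":-30,"ax":0,"ay":0,"az":0,"gripper":0},{"dx":0,"dy":0,"dz":-40,"ax":0,"ay":0,"az":0,"gripper":0},{"dx":0,"dy":0,"dz":-40,"ax":0,"ay":0,"az":0,"gripper":0},{"dx":0,"dy":-30,"dz":-20,"ax":0,"ay":0,"az":0,"gripper":0},{"dx":-20,"dy":-50,"dz":0,"ax":0,"ay":0,"az":0,"gripper":0},{"dx":-20,"dy":-50,"dz":0,"ax":0,"ay":0,"az":0,"gripper":0},{"dx":-20,"dy":-50,"dz":0,"ax":0,"ay":0,"az":0,"gripper":0},{"dx":-20,"dy":-50,"dz":0,"ax":0,"ay":0,"az":0,"gripper":0},{"dx":-20,"dy":-50,"dz":0,"ax":0,"ay":0,"az":0,"gripper":0},{"dx":0,"dy":0,"dz":0,"ax":0,"ay":0,"az":0,"gripper":0},{"dx":0,"dy":0,"dz":0,"ax":0,"ay":0,"az":0,"gripper":0}]'
python3 - <<'E'
from h import *
cv2.imwrite("pics/t8.png",cv2.resize(cams.grab_frame("top")[60:260,150:450,::-1],None,fx=2.6,fy=2.6))
q=np.load("q.npy");a=(proj("top",J(q,[[-43,75,91],[55,48,74],[-55,48,74],[0,168,54]]))-[150,60]+.5)*2.6
print(a.round())
E
```

```text
clock: 18.3
tool_pos: [0.4512, 0.2729, 0.2006]
ee_rot: [0.998, 0.069, 0.0, 0.0]
ft_force: [0.8, -0.5, 0.5]
width: 0.0005
grasp_force: 0.0
[[338. 222.]
 [349. 121.]
 [367. 233.]
 [235. 200.]]
```

View pics/t8.png

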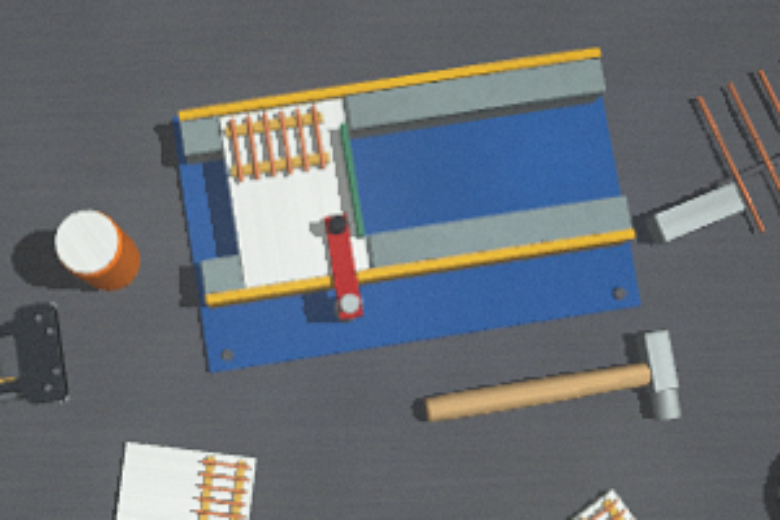

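The peg at (338,224) and the lip match the predictions for a closed latch and a seated board. The can, hammer and block are unmoved and the gripper is clear.

```bash
python3 -c "from bench import manip;print(manip.finish_job())"
```

```text
the job is handed in; nothing more can be done
None
```

The job is handed in: the board is down in the notch, resting at or within about 1–2 mm of the notch's far stop, so near the edge of the 3 mm allowance; the latch is pushed to its end stop over it, nothing else moved, and the gripper is clear at about 18 s.

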